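# Clamp the test cell with its draw latch

### The arm

A 6-joint arm with a two-finger parallel gripper is mounted at the origin on a cart in front of the work surface, level with it; the furniture and walls round the work are solid. World frame = base frame: x ahead of the robot, y to its left, z up, the work surface at z = 0. Lengths are in m, angles in rad, forces in N, time in s.
With the tool pointing down it reaches from about 0.35 to 0.925 m from the base axis. Payload 6.4 kg.
Tool frame: the origin (TCP) lies between the finger pads; the fingertips stand ahead of it and the grasp point (between the pads) is the TCP (arm.tcp_to_tips is the z of the fingertips in the tool frame, in m); z points along the fingers, y is the line along which they close (so a half turn about z gives the same grasp; the last joint's range is limited). The gripper opens to 85 mm and grips with 20 to 120 N. Pads are 22 mm wide; open, the fingers measure 114 mm over their backs; the gripper's body (76 mm by 85 mm) begins 54 mm behind the grasp point. The pads swing forward as they close: fully open they stand 13 mm farther back than shut.
Start: joints at [-1.502, 0.245, 1.558, -0, 1.339, -0.174], TCP at [0.156, -0.631, 0.25] pointing down, gripper open.
Joint ranges: [-3.13, 3.13], [-1.02, 2.26], [0.13, 2.54], [-0.95, 4.09], [0.21, 2.88], [-2.74, 2.74]. Speed limits (rad/s): [2.57, 2.57, 3.14, 3.14, 3.14, 3.14].

### API

Orientations are given as a unit quaternion [x, y, z, w].
In Python, from workcell import arm, read_camera gives the robot as it stands.
- The arm moves only by the shell command python3 -m crank 'ROWS'. ROWS is JSON, a list of rows, each a list of 7 numbers: the turn, a rotation vector about the tool's x, y, z normalised to -1 to 1, where 1 is 5 degrees, then the shift along the tool's x, y, z normalised to -1 to 1, where 1 is 0.03 m, then the opening, from -1 (shut) to 1 (fully open), so that 0 is half open. A call has 1 to 12 rows; each row shifts and turns the commanded pose from where the row before left it, along the tool's axes as they then stand; what a row does not reach is not made up. A row lasts 1/12 s, in which the tool goes at most 41.7 mm and 7.16 degrees, less where a joint would pass 70% of its speed; a pose out of reach is approached as far as the arm can. A call with a number of a shift or a turn outside -1 to 1 is refused whole. A call with a gripper value outside its range is refused whole. The fingers move at their own pace and stop on an object; the grip force is fixed at half the most. Time passes only in rows, so rows that do not move let the fingers close. It gives the time, the measured TCP pose, the force, the opening and the grip force at its end, in the units of the state.
- arm.read_state(): the state, without advancing time (a new reading comes with each control period).
- read_camera(name): name is "side" or "top"; returns a dict with "image" (420x560x3 uint8, red, green, blue), "vfov" (degrees; the focal length in pixels is half the picture's height over the tangent of half this angle, whatever the lens; pixels are square), "cx", "cy" (the principal point, pixels), "rvec" (rotation vector, rad) and "tvec" (3), from world to camera coordinates, as OpenCV has them. Camera axes: x right, y down, z forward; pixel columns grow to the right and rows downward; lengths in m; the calibration is good to about 2 mm. A picture is of the moment at which its call begins. There is no depth.
- arm.hand_in(): hands the job in; it is judged then, once.
The state is a dict: "time_s": time; "joints": joint angles; "qvel": joint speeds; "effort": joint torques, N m; "tool_pos": TCP position; "tool_rot": TCP orientation; "contact_force": force on the tool from outside, world axes, zero at the start; "moment": the same for the moment, N m; "width": opening from 0.0 (shut) to 1.0 (fully open); "gripper_force": force on a finger pad.
Only numpy, scipy, OpenCV 4.12 (cv2) and the standard library are available. Lean on these libraries where they do the work, as an engineer would, in place of code of your own. Each camera call takes 0.05 s, during which the arm holds its last target. There are 200 camera calls.

### The job

Clamp the film test cell shut with its draw latch: take the wire bail by its black knob, carry it over the keeper on the sliding half, push it down behind the keeper and draw it back gently, by feel, until its bar comes up against the keeper's post under the lip, then let go so that it stays there, fully hooked, by itself. Then push the lever back past centre, fully down to its stop, without forcing it, so that the cell stays clamped when you take the robot away. Leave the things round about where they are.

Things in the scene. Friction and masses are not known exactly. Their poses are not given: they have to be found in the camera images.
- cell: Film test cell screwed to the bench: base plate 216 x 92 x 10 mm, fixed aluminium block (102 x 70 mm, top at z 45 mm, x -100 to +2 mm) carrying the latch, a soft 19 mm seal, and a sliding half carrying the keeper. Origin: centre of the underside. x: the draw line, from latch to keeper; z up. Lengths called 'cell' are in this frame.
- seat_nominal (a point): Cell (51.7, 0, 59) mm: where the bail bar's centre would sit, hooked, if the keeper were at its nominal place. The keeper has slotted holes and was set by hand: it truly stands up to 7 mm to either side of this along cell x. No reading gives its place; it must be felt or seen. Keeper sizes below are from the true seat.
- keeper_lip (a point): Nominal end of the keeper's lip, cell (57.7, 0, 66) mm, its top corner. The keeper is a steel hook 14 mm wide: a post whose +x face is 3 mm on the latch side of the seat, 17 mm high; on top a lip reaching 9 mm to +x (top at cell z 66, underside 62); at its end a tooth hangs to z 59.5, making a pocket 6.8 mm long for the 6 mm bar.
- keeper_foot (a point): Point on the keeper's foot plate, below the nominal seat, cell z 49 mm; the plate (36 mm wide, 4 mm thick) reaches 20 mm to the latch side and 29 mm to +x of the seat. To pass under the tooth, coming back from +x, the bar's centre must be between cell z 52 mm (bar resting on the foot) and 56 mm.
- latch_pivot (a point): The lever's pivot axis, along cell y, at cell (-35, 0, 57) mm.
- lever (a joint): Angle of the lever handle: 0 = pointing level to the keeper, pi/2 upright, pi = flat, pointing away from it, at its stop (clamped). Starts at 0.8 to 1.15, stays where left (0.05 N m friction), moves with the bail; with the bail hooked and slack it stands at 1.15 to 2.2. Dead centre is near 2.87: short of it, the lever springs back; beyond, it is drawn on and locks.
- handle_tip (a point): Middle of the lever handle's end, 60 mm from the pivot. The handle is a flat steel bar 20 mm wide (along cell y), 5 mm thick, running straight from the pivot to 62 mm; this frame's x axis points along it to its end. Clamping takes up to about 15 N at the end; more than 30 N of contact force on it counts as forcing it.
- bail: Wire bail: a U of 6 mm steel rod, 40 mm wide over all, hinged on the lever 18 mm from the pivot, 0.35 rad (20 deg) further round than the handle. Origin at that hinge, x along the arms, y as cell y, z out of its upper face. A light spring (under 0.2 N at the bar) swings it up to a stop 0.4 rad below the handle's direction: let go before the bar is under the lip, it jumps up.
- bail_bar (a point): Centre of the bail's cross bar, 93 mm from the bail's hinge (bail frame x 93, z 0 mm). Hooked means that this bar lies in the keeper's pocket, between tooth and post, under the lip, with nothing holding it.
- bail_knob (a point): Centre of the bail's black knob: a cylinder 12 mm in diameter, 22 mm long along y, on two thin stems beyond and above the bar, at bail frame (107, 0, 28) mm. Grip it from above across its ends (fingers closing along cell y); it may turn between the pads. Bail and lever hinges let it go anywhere in the draw plane up to 128 mm from the pivot.
- carriage (a joint): How far (m) the sliding half has been drawn towards the latch, pressing the seal: 0 = open. Stiffness 5 N per mm plus 1 N friction; the keeper moves with it. Clamped it reads 3 to 18 mm, depending on the keeper's place. While the bail is held it must not be hauled in beyond 2 mm (11 N).
- carriage_top (a point): Centre of the sliding half's top face, cell z 45 mm, on which the keeper is screwed; moves with it.
- weight_200: Brass 200 g weight, 33 x 50 mm, standing left of the cell; bystander.
- weight_100: Brass 100 g weight, 27 x 40 mm, standing left of the cell; bystander.
- marker_blue: Marker with blue cap, 16 x 126 mm, lying right of the cell; bystander.

How it is judged:
By the outcome, as a careful person would: the job done as asked, in the order asked, and still so for the second after the job is handed in, with the robot touching nothing.
It also fails if it takes over 64 s, if anything falls off the work surface, if the arm or the gripper's body presses on something with over 40 N, if the wrist force passes 120 N, or if a joint passes its speed limit or range.

## Working session

There is one attempt and no reset: what is moved stays moved. The work goes in short steps, Python scripts to look and compute and a shell command to move; the robot and the scene stay as the last step left them, time stands still between calls to the robot, and variables do not carry over. Pictures are saved under pics/ and viewed, at most 10 in all, crops included, and the job is handed in when it is done.

```bash
ls; mkdir -p pics
python3 - <<'E'
from workcell import arm, read_camera
import cv2
print(arm.read_state(), arm.tcp_to_tips)
for n in("side","top"):
    c=read_camera(n); print(n,{k:v for k,v in c.items() if k!="image"})
    cv2.imwrite(f"pics/{n}0.png",c["image"][:,:,::-1])
E
```

```text
pics
{'time_s': 0.0, 'joints': array([-1.50210989e+00,  2.45809382e-01,  1.55908183e+00,  1.95679132e-06,
        1.33871860e+00, -1.74086440e-01]), 'qvel': array([ 9.94018104e-04,  5.33695230e-04,  7.30036653e-04,  7.40360585e-04,
       -2.95633194e-05,  1.60489742e-03]), 'effort': array([-2.57375505e-03, -4.29507959e+01, -3.26130974e+01, -2.50062867e-04,
        5.35418949e-03, -1.63966018e-05]), 'tool_pos': array([ 0.15623295, -0.63037395,  0.24914685]), 'tool_rot': array([ 9.92641231e-01,  1.21088274e-01,  5.40782530e-05, -1.00713093e-03]), 'contact_force': array([-0.09940805, -0.84812269, -0.56229986]), 'moment': array([-0.00625605, -0.0017773 ,  0.06477539]), 'gripper_force': 0.0, 'width': 1.0016565390617789} 0.019
side {'vfov': 44.91223188059996, 'cx': 267.3283490676174, 'cy': 209.76382727347922, 'rvec': array([ 0.25963162, -2.75649447,  1.28919161]), 'tvec': array([0.42553118, 0.23650392, 0.96085559])}
top {'vfov': 55.686616287379785, 'cx': 286.4278489895547, 'cy': 216.32472871002284, 'rvec': array([ 2.16512483, -2.19375774,  0.05759783]), 'tvec': array([-0.15633865,  0.48067698,  1.02878038])}
```

View pics/side0.png

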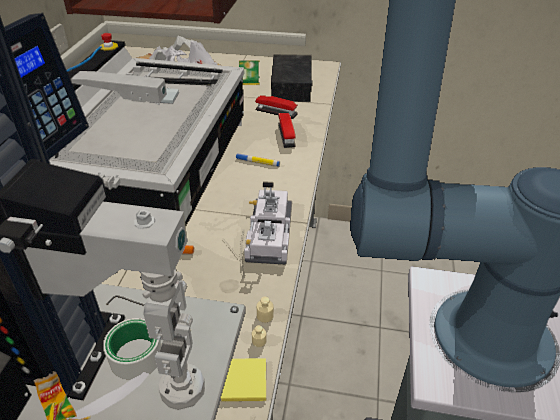

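View pics/top0.png

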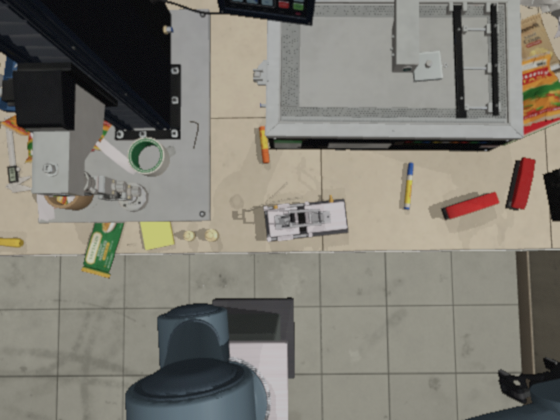

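Run:
```python
import cv2,numpy as np
a=cv2.imread("pics/top0.png")[185:255,225:365]; b=cv2.imread("pics/side0.png")[170:275,225:305]
cv2.imwrite("pics/topc.png",cv2.resize(a,None,fx=5.5,fy=5.5,interpolation=cv2.INTER_CUBIC))
cv2.imwrite("pics/sidec.png",cv2.resize(b,None,fx=5.5,fy=5.5,interpolation=cv2.INTER_CUBIC))
```

```text
(no output)
```

View pics/topc.png

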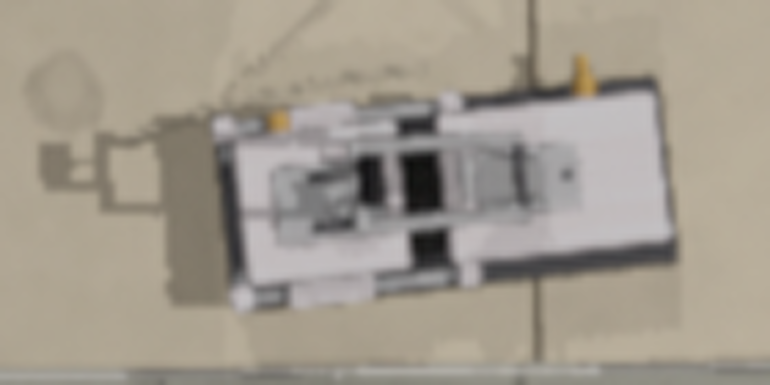

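View pics/sidec.png

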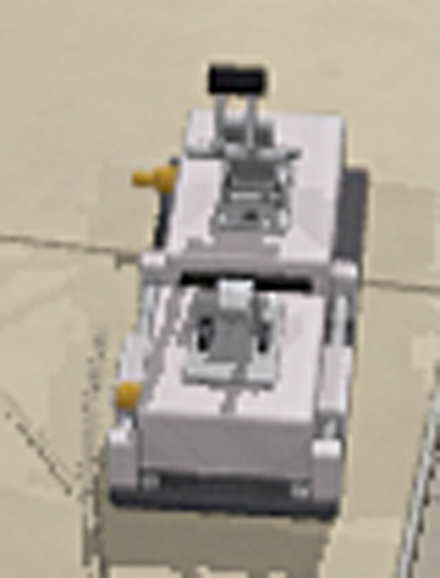

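```bash
cat > h.py <<'E'
import numpy as np,cv2
from scipy.optimize import least_squares
from scipy.spatial.transform import Rotation as R
CAM={'side':dict(v=44.91223188059996,c=(267.3283490676174,209.76382727347922),r=(0.25963162,-2.75649447,1.28919161),t=(0.42553118,0.23650392,0.96085559)),
'top':dict(v=55.686616287379785,c=(286.4278489895547,216.32472871002284),r=(2.16512483,-2.19375774,0.05759783),t=(-0.15633865,0.48067698,1.02878038))}
def proj(n,P):
    k=CAM[n];f=210/np.tan(np.radians(k['v'])/2)
    K=np.array([[f,0,k['c'][0]],[0,f,k['c'][1]],[0,0,1.]])
    return cv2.projectPoints(np.atleast_2d(np.float64(P)),np.array(k['r']),np.array(k['t']),K,None)[0][:,0]
def world(p,P):  # p=(x,y,yaw), P mm cell
    P=np.atleast_2d(P)/1000.;c,s=np.cos(p[2]),np.sin(p[2])
    return np.c_[p[0]+c*P[:,0]-s*P[:,1],p[1]+s*P[:,0]+c*P[:,1],P[:,2]]
def bail(th,be,u,w): # cell mm of bail frame (u,0,w)
    h=np.array([-35+18*np.cos(th+.35),57+18*np.sin(th+.35)])
    q=h+u*np.array([np.cos(be),np.sin(be)])+w*np.array([-np.sin(be),np.cos(be)])
    return np.array([q[0],0,q[1]])
E
cat > fit.py <<'E'
from h import *
O={'top':((225,185)),'side':((225,170))}
# cam, crop px, cell pt
obs=[('top',(655,80),(-108,-46,10)),('top',(677,260),(-108,46,10)),('top',(240,307),(108,46,10)),('top',(217,120),(108,-46,10)),
('top',(420,187),(11.5,0,35)),('side',(106,508),(108,-46,10)),('side',(338,518),(108,46,10)),('side',(366,170),(-108,46,10)),('side',(187,112),(-100,-35,45)),('side',(345,117),(-100,35,45))]
def res(v):
    r=[]
    for n,px,P in obs:
        if abs(P[1])>1: P=(P[0],P[1]*np.sign(1),P[2])
        r.append(proj(n,world(v[:3],P))[0]-(np.array(px)/5.5+O[n]-.41))
    for n,px in (('top',(371,180)),('side',(237,80))):
        r.append(proj(n,world(v[:3],bail(v[3],v[3]-.4,107,28)))[0]-(np.array(px)/5.5+O[n]-.41))
    for n,px in (('side',(232,380)),('top',(274,207))):
        r.append(proj(n,world(v[:3],(51.7+v[4]+29,0,49)))[0]-(np.array(px)/5.5+O[n]-.41))
    return np.array(r).ravel()
best=None
for ya in (1.5,-1.5):
  s=least_squares(res,[.5,-.1,ya,1,0],loss='soft_l1',x_scale=[.1,.1,.1,.1,5])
  if best is None or s.cost<best.cost:best=s
print(best.x,best.cost);print(res(best.x).reshape(-1,2).round(1).tolist())
v=best.x;print('knob',bail(v[3],v[3]-.4,107,28),world(v[:3],bail(v[3],v[3]-.4,107,28)))
E
python3 fit.py
```

```text
[ 0.46954026 -0.21074846  1.668762    1.06828882 -1.67268376] 8.919484442992376
[[-0.2, -1.3], [-0.0, 0.6], [-2.3, 1.1], [-1.9, 0.5], [-0.3, 1.0], [-0.1, -2.6], [-0.1, -1.8], [0.5, -0.8], [0.0, -1.1], [-0.1, -0.6], [-0.4, -0.0], [-0.2, -0.3], [-0.9, -0.3], [-0.1, -0.1]]
knob [ 34.36697508   0.         163.06969483] [[ 0.46617886 -0.17654626  0.16306969]]
```

```bash
sed -i "s/(106,508),(108,-46,10)/(106,508),(108,-46,0)/;s/(338,518),(108,46,10)/(338,518),(108,46,0)/" fit.py; python3 fit.py
python3 - <<'E'
from h import *
import sys
a=cv2.imread('pics/topc.png');b=cv2.imread('pics/sidec.png')
v=[ 0.46954026,-0.21074846,1.668762,1.068,-1.67]
def box(im,n,O,x0,x1,y0,y1,z,c):
    P=proj(n,world(v[:3],np.array([(x0,y0,z),(x1,y0,z),(x1,y1,z),(x0,y1,z)])))
    cv2.polylines(im,[((P-O+.41)*5.5).astype(int)],True,c,1)
for im,n,O in((a,'top',(225,185)),(b,'side',(225,170))):
    box(im,n,O,-108,108,-46,46,0,(0,0,255));box(im,n,O,-108,108,-46,46,10,(0,255,0));box(im,n,O,-100,2,-35,35,45,(255,0,0))
    box(im,n,O,30,79,-18,18,49,(0,200,255)); box(im,n,O,47,56,-7,7,66,(255,0,255))
    for q in (bail(v[3],v[3]-.4,107,28),bail(v[3],v[3]-.4,93,0),[-35+60*np.cos(v[3]),0,57+60*np.sin(v[3])]):
        p=((proj(n,world(v[:3],q))[0]-O+.41)*5.5).astype(int);cv2.circle(im,tuple(map(int,p)),4,(0,0,255),-1)
w=np.zeros((578,780,3),np.uint8);b=b[:578];h=cv2.resize(a,None,fx=.6,fy=.6)
w=np.zeros((590,310+470,3),np.uint8);bb=cv2.resize(b,(0,0),fx=.7,fy=.7);w[:bb.shape[0],:bb.shape[1]]=bb;w[:h.shape[0],312:312+h.shape[1]]=h
cv2.imwrite('pics/ov.png',w)
E
```

```text
[ 0.46984716 -0.21233551  1.66891663  1.05734737 -0.06299039] 6.2829973872244285
[[0.3, -1.5], [0.6, 0.5], [-1.7, 1.0], [-1.3, 0.4], [0.3, 0.8], [0.1, 0.1], [-0.2, 0.9], [0.5, -1.2], [0.0, -1.5], [-0.1, -1.0], [-0.2, -0.1], [-0.3, -0.2], [-0.9, -0.3], [-0.1, -0.1]]
knob [ 35.52335634   0.         162.30438549] [[ 0.46636719 -0.17698301  0.16230439]]
```

View pics/ov.png

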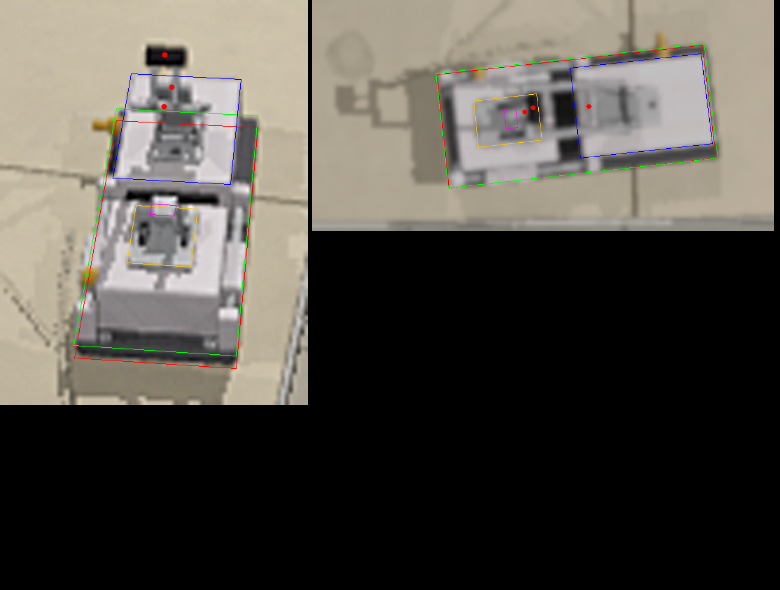

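```bash
python3 -m crank '[[0,0,-1,0,0,0,0.3],[0,0,-1,0,0,0,0.3],[0,0,-1,0,0,0,0.3],[0,0,-1,0,0,0,0.3],[0,0,-1,0,0,0,0.3],[0,0,-1,0,0,0,0.3],[0,0,-1,0,0,0,0.3],[0,0,-1,0,0,0,0.3],[0,0,-1,0,0,0,0.3],[0,0,-1,0,0,0,0.3],[0,0,-1,0,0,0,0.3],[0,0,-1,0,0,0,0.3]]'
python3 -m crank '[[0,0,-1,0,0,0,0.3],[0,0,-1,0,0,0,0.3],[0,0,-1,0,0,0,0.3],[0,0,-1,0,0,0,0.3],[0,0,-0.34,0,0,0,0.3],[0,0,0,0,0,0,0.3]]'
cat >> h.py <<'E'
POSE=[0.46985,-0.21234,1.6689]
def tool():  # TCP in cell mm, deltas helper
    from workcell import arm
    s=arm.read_state();M=R.from_quat(s['tool_rot']).as_matrix();p=s['tool_pos']
    c,q=np.cos(POSE[2]),np.sin(POSE[2]);d=p-[POSE[0],POSE[1],0]
    cell=1e3*np.array([c*d[0]+q*d[1],-q*d[0]+c*d[1],d[2]])
    f=s['contact_force'];fc=[c*f[0]+q*f[1],-q*f[0]+c*f[1],f[2]]
    return s,M,cell,np.array(fc)
def show(target=None):
    s,M,cell,fc=tool();C=R.from_euler('z',POSE[2]).as_matrix()
    print('t%.2f w%.3f g%.1f'%(s['time_s'],s['width'],s['gripper_force']),'cell',cell.round(2),'F',fc.round(2))
    print('toolx/y/z in cell',(C.T@M).round(3).tolist())
    if target is not None: print('units',(M.T@C@(np.array(target)-cell)/30).round(2))
E
python3 -c "
from h import *;show([35.5,0,230])"
```

```text
time_s: 1.1
tool_pos: [0.1563, -0.6306, 0.2496]
tool_rot: [0.798, 0.603, 0.0, -0.0]
contact_force: [0.3, 0.1, -0.3]
width: 0.65
gripper_force: 0.0
time_s: 1.6
tool_pos: [0.1563, -0.6306, 0.2497]
tool_rot: [0.671, 0.741, 0.0, -0.0]
contact_force: [-0.3, -0.7, -0.5]
width: 0.653
gripper_force: 0.0
t1.60 w0.653 g0.0 cell [-385.56  353.03  249.66] F [-0.67  0.38 -0.52]
toolx/y/z in cell [[1.0, 0.0, 0.001], [0.0, -1.0, -0.0], [0.001, 0.0, -1.0]]
units [14.03 11.77  0.67]
```

```bash
python3 -m crank '[[0,0,0,0.5,0.5,0,0.3],[0,0,0,1,0.9,0,0.3],[0,0,0,1,0.9,0,0.3],[0,0,0,1,0.9,0,0.3],[0,0,0,1,0.9,0,0.3],[0,0,0,1,0.9,0,0.3],[0,0,0,1,0.9,0,0.3],[0,0,0,1,0.9,0,0.3],[0,0,0,1,0.9,0,0.3],[0,0,0,1,0.9,0,0.3],[0,0,0,1,0.9,0,0.3],[0,0,0,1,0.9,0,0.3]]'
python3 -m crank '[[0,0,0,1,0.9,0,0.3],[0,0,0,1,0.5,0.3,0.3],[0,0,0,0.5,0,0.3,0.3],[0,0,0,0,0,0,0.3],[0,0,0,0,0,0,0.3]]'
python3 - <<'E'
from h import *;show([35.5,0,164])
from workcell import read_camera
im=[]
for n,(x,y) in (('side',(215,110)),('top',(235,165))):
    c=read_camera(n)['image'][:,:,::-1];cv2.imwrite(f'pics/{n}1.png',c);im.append(cv2.resize(c[y:y+145,x:x+100],None,fx=4,fy=4,interpolation=cv2.INTER_CUBIC))
cv2.imwrite('pics/near1.png',np.hstack(im))
E
```

```text
time_s: 2.6
tool_pos: [0.4337, -0.2552, 0.2503]
tool_rot: [0.672, 0.74, -0.0, 0.0]
contact_force: [1.0, -0.4, -0.6]
width: 0.649
gripper_force: 0.0
time_s: 3.02
tool_pos: [0.4668, -0.1778, 0.2314]
tool_rot: [0.671, 0.741, -0.0, -0.001]
contact_force: [0.6, -0.6, 1.3]
width: 0.652
gripper_force: 0.0
t3.02 w0.652 g0.0 cell [ 34.64  -0.38 231.38] F [-0.61 -0.54  1.31]
toolx/y/z in cell [[1.0, 0.001, 0.001], [0.001, -1.0, 0.002], [0.001, -0.002, -1.0]]
units [ 0.03 -0.01  2.25]
```

View pics/near1.png

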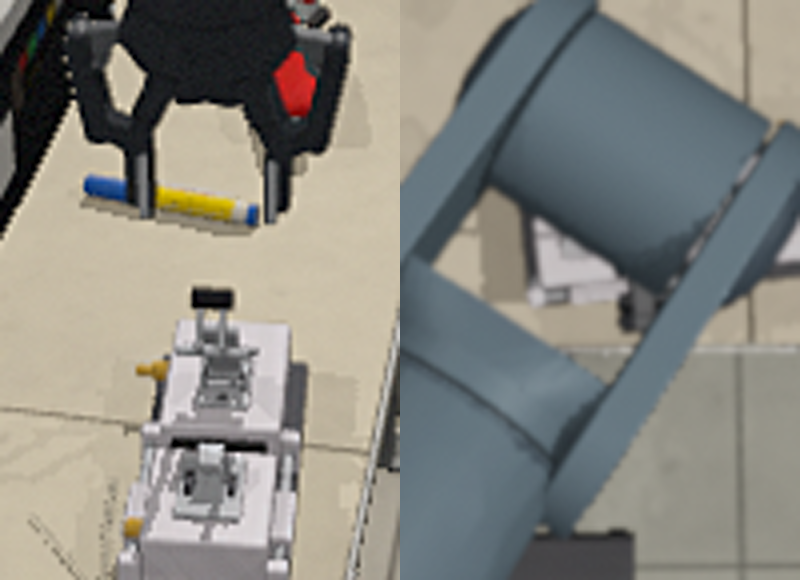

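```bash
python3 -m crank '[[0,0,0,0,0,0.7,0.3],[0,0,0,0,0,0.7,0.2],[0,0,0,0,0,0.5,0.1],[0,0,0,0,0,0.2,0],[0,0,0,0,0,0,-0.2],[0,0,0,0,0,0,-0.3]]'
python3 -c "
from h import *;show([35.5,0,164])"
python3 -m crank '[[0,0,0,0,0,0,-0.4],[0,0,0,0,0,0,-0.5],[0,0,0,0,0,0,-0.6],[0,0,0,0,0,0,-0.6]]'
python3 - <<'E'
from h import *;show([35.5,0,164])
from workcell import read_camera
c=read_camera('side')['image'][:,:,::-1];cv2.imwrite('pics/g1.png',cv2.resize(c[130:230,225:325],None,fx=5,fy=5,interpolation=cv2.INTER_CUBIC))
E
```

```text
time_s: 3.62
tool_pos: [0.4677, -0.1794, 0.17]
tool_rot: [0.672, 0.74, 0.0, 0.0]
contact_force: [-0.5, -0.0, 0.2]
width: 0.352
gripper_force: 0.0
t3.62 w0.352 g0.0 cell [ 32.96  -1.07 170.03] F [0.04 0.53 0.24]
toolx/y/z in cell [[1.0, -0.002, -0.001], [-0.002, -1.0, -0.001], [-0.001, 0.001, -1.0]]
units [ 0.08 -0.04  0.2 ]
time_s: 3.95
tool_pos: [0.4675, -0.1782, 0.1702]
tool_rot: [0.672, 0.741, -0.0, -0.0]
contact_force: [-4.3, 3.6, 4.0]
width: 0.237
gripper_force: 58.5
t3.95 w0.237 g58.5 cell [ 34.21  -0.96 170.17] F [4.01 3.9  3.96]
toolx/y/z in cell [[1.0, -0.0, 0.0], [-0.0, -1.0, 0.0], [0.0, -0.0, -1.0]]
units [ 0.04 -0.03  0.21]
```

View pics/g1.png

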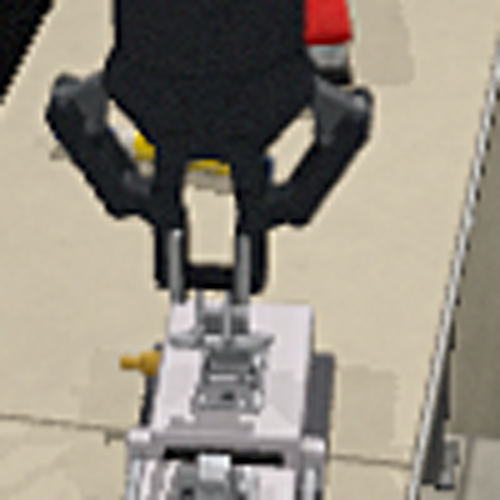

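```bash
cat >> h.py <<'E'
def solve(pt,u,w):
    """lever th, bail be placing bail point (u,w) at cell (x,z); hinge above the line"""
    d=np.array(pt)-[-35,57];D=np.hypot(*d);r=np.hypot(u,w)
    ca=(D*D+18**2-r*r)/(36*D)
    if abs(ca)>1: return None
    th=np.arctan2(d[1],d[0])+np.arccos(ca)-.35
    h=np.array([-35+18*np.cos(th+.35),57+18*np.sin(th+.35)]);e=np.array(pt)-h
    return th,np.arctan2(e[1],e[0])-np.arctan2(w,u)
E
python3 - <<'E'
from h import *
show()
for b in [(44,125),(60,110),(70,95),(74,85),(74,75),(72,65),(72,54),(68,54),(65,54),(60,54),(55,54),(51.7,54),(48,54),(51.7,59)]:
    s=solve(b,93,0)
    if s: print(b,'th %.2f be %.2f stopgap %.2f'%(s[0],s[1],s[0]-.4-s[1]),'knob',bail(*s,107,28)[[0,2]].round(1))
    else: print(b,None)
print('start',bail(1.057,.657,93,0))
E
```

```text
t4.00 w0.235 g58.5 cell [ 34.27  -0.95 170.1 ] F [2.9  4.29 4.11]
toolx/y/z in cell [[1.0, -0.0, 0.0], [-0.0, -1.0, 0.0], [0.0, -0.0, -1.0]]
(44, 125) th 1.19 be 0.57 stopgap 0.22 knob [ 40.7 156.1]
(60, 110) th 0.62 be 0.42 stopgap -0.20 knob [ 61.3 141.3]
(70, 95) None
(74, 85) None
(74, 75) th 0.04 be 0.12 stopgap -0.49 knob [ 84.5 104.5]
(72, 65) th 0.32 be -0.03 stopgap -0.04 knob [87.  92.5]
(72, 54) th 0.24 be -0.14 stopgap -0.02 knob [89.8 79.8]
(68, 54) th 0.53 be -0.18 stopgap 0.31 knob [86.8 79. ]
(65, 54) th 0.70 be -0.20 stopgap 0.51 knob [84.3 78.6]
(60, 54) th 0.98 be -0.22 stopgap 0.80 knob [79.8 78.2]
(55, 54) th 1.25 be -0.23 stopgap 1.08 knob [75.  78.1]
(51.7, 54) th 1.44 be -0.22 stopgap 1.27 knob [71.5 78.2]
(48, 54) th 1.68 be -0.21 stopgap 1.49 knob [67.5 78.5]
(51.7, 59) th 1.50 be -0.17 stopgap 1.27 knob [70.1 84.3]
start [ 41.57517423   0.         131.55827939]
```

Run:
```python
from h import *
prev=np.array([34.3+1.2,170.1-7.8])
for ph in np.r_[np.linspace(.77,.0,9),-.03]:
    b=(-35+104.3*np.cos(ph),57+104.3*np.sin(ph));s=solve(b,93,0);k=bail(*s,107,28)[[0,2]]
    print('%.2f bar'%ph,np.round(b,1),'gap %.2f th %.2f'%(s[0]-.4-s[1],s[0]),'knob',k.round(1),'units x,z',((k-prev)/30*[1,-1]).round(2));prev=k
```

```text
0.77 bar [ 39.9 129.6] gap 0.22 th 1.24 knob [ 34.8 160.5] units x,z [-0.02  0.06]
0.67 bar [ 46.5 122.1] gap 0.22 th 1.15 knob [ 44.4 153.3] units x,z [0.32 0.24]
0.58 bar [ 52.4 113.9] gap 0.22 th 1.05 knob [ 53.3 145.2] units x,z [0.3  0.27]
0.48 bar [ 57.5 105.3] gap 0.22 th 0.95 knob [ 61.3 136.3] units x,z [0.27 0.3 ]
0.39 bar [61.7 96.2] gap 0.22 th 0.86 knob [ 68.5 126.7] units x,z [0.24 0.32]
0.29 bar [65.  86.7] gap 0.22 th 0.76 knob [ 74.7 116.4] units x,z [0.21 0.34]
0.19 bar [67.4 77. ] gap 0.22 th 0.67 knob [ 80.  105.6] units x,z [0.17 0.36]
0.10 bar [68.8 67. ] gap 0.22 th 0.57 knob [84.1 94.3] units x,z [0.14 0.38]
0.00 bar [69.3 57. ] gap 0.22 th 0.47 knob [87.1 82.7] units x,z [0.1  0.39]
-0.03 bar [69.3 53.9] gap 0.22 th 0.44 knob [87.8 79.1] units x,z [0.02 0.12]
```

```bash
python3 -m crank '[[0,0,0,-0.02,0,0.06,-0.7],[0,0,0,0.16,0,0.12,-0.7],[0,0,0,0.16,0,0.12,-0.7],[0,0,0,0.15,0,0.13,-0.7],[0,0,0,0.15,0,0.14,-0.7],[0,0,0,0.14,0,0.15,-0.7],[0,0,0,0.13,0,0.15,-0.7],[0,0,0,0,0,0,-0.7]]'
python3 -c "
from h import *;show([60.1,-0.95,144.1])"
```

```text
time_s: 4.67
tool_pos: [0.4645, -0.1515, 0.1423]
tool_rot: [0.671, 0.741, -0.0, -0.001]
contact_force: [-3.9, 0.6, 4.7]
width: 0.232
gripper_force: 58.9
t4.67 w0.232 g58.9 cell [ 61.06  -0.65 142.28] F [1.02 3.83 4.73]
toolx/y/z in cell [[1.0, 0.0, 0.001], [0.0, -1.0, 0.001], [0.001, -0.001, -1.0]]
units [-0.03  0.01 -0.06]
```

```bash
python3 -m crank '[[0,0,0,0.12,-0.02,0.15,-0.7],[0,0,0,0.12,-0.02,0.16,-0.7],[0,0,0,0.1,0,0.17,-0.7],[0,0,0,0.1,0,0.17,-0.7],[0,0,0,0.09,0,0.18,-0.7],[0,0,0,0.08,0,0.18,-0.7],[0,0,0,0.07,0,0.15,-0.7],[0,0,0,0,0,0,-0.7]]'
python3 - <<'E'
from h import *;show([82.9,0,102.1])
from workcell import read_camera
c=read_camera('side')['image'][:,:,::-1];cv2.imwrite('pics/c1.png',cv2.resize(c[150:270,215:315],None,fx=5,fy=5,interpolation=cv2.INTER_CUBIC))
E
```

```text
time_s: 5.33
tool_pos: [0.4616, -0.1315, 0.1073]
tool_rot: [0.671, 0.741, 0.0, -0.0]
contact_force: [-0.2, 0.8, 3.0]
width: 0.229
gripper_force: 60.2
t5.33 w0.229 g60.2 cell [ 81.29   0.32 107.3 ] F [0.8  0.1  3.01]
toolx/y/z in cell [[1.0, 0.0, 0.001], [0.0, -1.0, 0.0], [0.001, -0.0, -1.0]]
units [0.05 0.01 0.17]
```

View pics/c1.png

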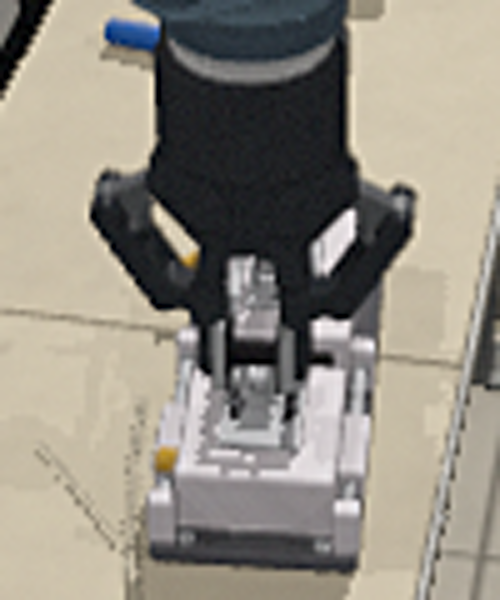

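```bash
python3 -m crank '[[0,0,0,0.06,0,0.12,-0.7],[0,0,0,0.05,0,0.12,-0.7],[0,0,0,0.04,0,0.12,-0.7],[0,0,0,0.02,0,0.12,-0.7],[0,0,0,0,0,0,-0.7]]'
python3 -c "
from h import *;show([86.6,0,87])"
python3 -m crank '[[0,0,0,0,0,0.06,-0.7],[0,0,0,0,0,0.06,-0.7],[0,0,0,0,0,0,-0.7]]'
python3 -c "
from h import *;show([86.6,0,87])"
```

```text
time_s: 5.8
tool_pos: [0.4611, -0.1267, 0.0932]
tool_rot: [0.672, 0.741, 0.0, -0.0]
contact_force: [-0.3, 2.0, 2.5]
width: 0.232
gripper_force: 59.9
t5.80 w0.232 g59.9 cell [86.07  0.35 93.21] F [1.99 0.11 2.54]
toolx/y/z in cell [[1.0, -0.0, 0.001], [-0.0, -1.0, 0.0], [0.001, -0.0, -1.0]]
units [0.02 0.01 0.21]
time_s: 6.05
tool_pos: [0.4609, -0.1263, 0.0898]
tool_rot: [0.672, 0.741, 0.0, -0.001]
contact_force: [-0.5, 5.4, 2.9]
width: 0.235
gripper_force: 59.9
t6.05 w0.235 g59.9 cell [86.48  0.5  89.81] F [ 5.38 -0.08  2.89]
toolx/y/z in cell [[1.0, -0.001, 0.002], [-0.001, -1.0, 0.001], [0.002, -0.001, -1.0]]
units [0.   0.02 0.09]
```

```bash
python3 -m crank '[[0,0,0,0.05,0,0,-0.7],[0,0,0,0,0,0,-0.7]]'
python3 -c "
from h import *;show([86.6,0,87])"
python3 -m crank '[[0,0,0,0,0,0.05,-0.7],[0,0,0,0,0,0.05,-0.7],[0,0,0,0,0,0,-0.7]]'
python3 -c "
from h import *;show([86.6,0,87])"
```

```text
time_s: 6.22
tool_pos: [0.4611, -0.1257, 0.0904]
tool_rot: [0.672, 0.741, -0.0, 0.0]
contact_force: [-1.3, 1.1, 3.1]
width: 0.235
gripper_force: 59.8
t6.22 w0.235 g59.8 cell [87.1   0.25 90.42] F [1.26 1.2  3.08]
toolx/y/z in cell [[1.0, -0.0, -0.0], [-0.0, -1.0, 0.0], [-0.0, -0.0, -1.0]]
units [-0.02  0.01  0.11]
time_s: 6.47
tool_pos: [0.461, -0.1255, 0.0871]
tool_rot: [0.672, 0.741, 0.0, -0.0]
contact_force: [-0.8, 3.0, 3.4]
width: 0.236
gripper_force: 59.9
t6.47 w0.236 g59.9 cell [87.33  0.34 87.08] F [3.06 0.48 3.36]
toolx/y/z in cell [[1.0, -0.0, 0.0], [-0.0, -1.0, 0.0], [0.0, -0.0, -1.0]]
units [-0.02  0.01  0.  ]
```

```bash
python3 -m crank '[[0,0,0,0,0,0.05,-0.7],[0,0,0,0,0,0,-0.7]]'
python3 -c "
from h import *;show([86.6,0,87])"
python3 -m crank '[[0,0,0,0,0,0.05,-0.7],[0,0,0,0,0,0,-0.7]]'
python3 -c "
from h import *;show([86.6,0,87])"
```

```text
time_s: 6.63
tool_pos: [0.4609, -0.1254, 0.0855]
tool_rot: [0.672, 0.741, 0.0, -0.0]
contact_force: [-1.1, 3.2, 3.7]
width: 0.232
gripper_force: 59.9
t6.63 w0.232 g59.9 cell [87.44  0.35 85.54] F [3.29 0.79 3.68]
toolx/y/z in cell [[1.0, -0.0, 0.001], [-0.0, -1.0, 0.0], [0.001, -0.0, -1.0]]
units [-0.03  0.01 -0.05]
time_s: 6.8
tool_pos: [0.461, -0.1253, 0.0841]
tool_rot: [0.672, 0.741, 0.0, -0.0]
contact_force: [-1.2, 5.5, 3.7]
width: 0.234
gripper_force: 59.9
t6.80 w0.234 g59.9 cell [87.48  0.33 84.09] F [5.57 0.67 3.73]
toolx/y/z in cell [[1.0, -0.0, 0.001], [-0.0, -1.0, 0.0], [0.001, -0.0, -1.0]]
units [-0.03  0.01 -0.1 ]
```

```bash
python3 -m crank '[[0,0,0,0.03,0,0.04,-0.7],[0,0,0,0,0,0,-0.7]]'
python3 -c "
from h import *;show()"
python3 -m crank '[[0,0,0,0,0,0.04,-0.7],[0,0,0,0,0,0,-0.7]]'
python3 -c "
from h import *;show()"
python3 -m crank '[[0,0,0,0,0,0.04,-0.7],[0,0,0,0,0,0,-0.7]]'
python3 -c "
from h import *;show()"
```

```text
time_s: 6.97
tool_pos: [0.4611, -0.1251, 0.0832]
tool_rot: [0.672, 0.741, -0.0, 0.0]
contact_force: [-0.9, 2.1, 3.8]
width: 0.233
gripper_force: 59.9
t6.97 w0.233 g59.9 cell [87.71  0.14 83.21] F [2.15 0.69 3.76]
toolx/y/z in cell [[1.0, 0.0, -0.001], [0.0, -1.0, -0.0], [-0.001, 0.0, -1.0]]
time_s: 7.13
tool_pos: [0.4612, -0.125, 0.0825]
tool_rot: [0.672, 0.741, -0.0, 0.0]
contact_force: [-3.1, 2.1, 7.0]
width: 0.234
gripper_force: 60.3
t7.13 w0.234 g60.3 cell [8.781e+01 3.000e-02 8.255e+01] F [2.41 2.85 6.98]
toolx/y/z in cell [[1.0, 0.0, -0.0], [0.0, -1.0, 0.0], [-0.0, -0.0, -1.0]]
time_s: 7.3
tool_pos: [0.4614, -0.125, 0.0823]
tool_rot: [0.672, 0.741, -0.0, -0.0]
contact_force: [-6.2, 5.9, 16.3]
width: 0.234
gripper_force: 61.1
t7.30 w0.234 g61.1 cell [87.75 -0.11 82.3 ] F [ 6.45  5.61 16.25]
toolx/y/z in cell [[1.0, 0.0, 0.0], [0.0, -1.0, 0.001], [0.0, -0.001, -1.0]]
```

```bash
python3 -m crank '[[0,0,0,0,-0.01,-0.06,-0.7],[0,0,0,0,0,-0.05,-0.7],[0,0,0,0,0,0,-0.7]]'
python3 -c "
from h import *;show()"
python3 -m crank '[[0,0,0,-0.04,0,0,-0.7],[0,0,0,-0.04,0,0.01,-0.7],[0,0,0,-0.04,0,0,-0.7],[0,0,0,0,0,0,-0.7]]'
python3 -c "
from h import *;show()"
```

```text
time_s: 7.55
tool_pos: [0.461, -0.125, 0.0844]
tool_rot: [0.672, 0.741, 0.0, 0.0]
contact_force: [-0.5, 2.5, 2.8]
width: 0.231
gripper_force: 59.8
t7.55 w0.231 g59.8 cell [87.77  0.26 84.39] F [2.57 0.22 2.78]
toolx/y/z in cell [[1.0, -0.0, -0.001], [-0.0, -1.0, -0.001], [-0.001, 0.001, -1.0]]
time_s: 7.88
tool_pos: [0.4609, -0.1275, 0.0834]
tool_rot: [0.672, 0.741, 0.001, -0.001]
contact_force: [0.5, 5.8, 3.6]
width: 0.233
gripper_force: 59.9
t7.88 w0.233 g59.9 cell [85.26  0.56 83.35] F [ 5.76 -1.12  3.57]
toolx/y/z in cell [[1.0, -0.0, 0.002], [-0.0, -1.0, 0.0], [0.002, -0.0, -1.0]]
```

```bash
for i in 1; do python3 -m crank '[[0,0,0,-0.04,0,0,-0.7],[0,0,0,-0.04,0,0,-0.7],[0,0,0,0,0,0,-0.7]]'; done | grep -c time
python3 -c "
from h import *;show()" | head -1
python3 -m crank '[[0,0,0,-0.04,0,0,-0.7],[0,0,0,-0.04,0,0,-0.7],[0,0,0,0,0,0,-0.7]]' | grep -c time
python3 -c "
from h import *;show()" |head -1
```

```text
1
t8.13 w0.229 g59.9 cell [82.69  0.52 83.41] F [ 5.27 -0.79  2.71]
1
t8.38 w0.235 g59.9 cell [80.12  0.5  83.48] F [ 5.01 -1.53  4.19]
```

```bash
python3 -m crank '[[0,0,0,-0.03,0,0,-0.7],[0,0,0,-0.03,0,0,-0.7],[0,0,0,0,0,0,-0.7]]'|grep -c time
python3 -c "
from h import *;show()" | head -1
python3 -m crank '[[0,0,0,-0.03,0,0,-0.7],[0,0,0,-0.03,0,0,-0.7],[0,0,0,0,0,0,-0.7]]' | grep -c time
python3 -c "
from h import *;show()" |head -1
```

```text
1
t8.63 w0.234 g59.9 cell [78.11  0.49 83.59] F [4.54 0.21 2.68]
1
t8.88 w0.238 g59.9 cell [76.01  0.49 83.74] F [ 4.36 -0.33  2.61]
```

```bash
python3 -m crank '[[0,0,0,-0.03,0,0.01,-0.7],[0,0,0,-0.03,0,0.01,-0.7],[0,0,0,0,0,0,-0.7]]'|grep -c time
python3 -c "
from h import *;show()" | head -1
python3 -m crank '[[0,0,0,-0.03,0,0,-0.7],[0,0,0,-0.03,0,0,-0.7],[0,0,0,0,0,0,-0.7]]' | grep -c time
python3 -c "
from h import *;show()" |head -1
```

```text
1
t9.13 w0.235 g60.1 cell [74.67  0.49 83.23] F [ 7.45 -0.87  5.7 ]
1
t9.38 w0.234 g60.4 cell [73.66  0.49 83.29] F [10.75 -0.95  6.83]
```

```bash
python3 -m crank '[[0,0,0,0.02,0,-0.05,-0.7],[0,0,0,0,0,-0.05,-0.7],[0,0,0,0,0,0,-0.7]]'|grep -c time
python3 -c "
from h import *;show()" | head -1
python3 -m crank '[[0,0,0,-0.02,0,-0.05,-0.7],[0,0,0,0,0,0,-0.7]]' | grep -c time
python3 -c "
from h import *;show()" |head -1
python3 -m crank '[[0,0,0,-0.01,0,-0.04,-0.7],[0,0,0,0,0,0,-0.7]]' | grep -c time
python3 -c "
from h import *;show()" |head -1
```

```text
1
t9.63 w0.233 g59.9 cell [73.62  0.64 86.02] F [ 6.71 -1.01  3.54]
1
t9.80 w0.233 g59.8 cell [73.35  0.76 87.33] F [ 7.99 -1.9   2.58]
1
t9.97 w0.235 g59.8 cell [73.17  0.76 88.42] F [ 7.   -0.96  2.24]
```

```bash
python3 -m crank '[[0,0,0,-0.005,0,-0.03,-0.7],[0,0,0,0,0,0,-0.7]]'|grep -c time
python3 -c "
from h import *;show()" | head -1
python3 -m crank '[[0,0,0,0,0,-0.03,-0.7],[0,0,0,0,0,0,-0.7]]' | grep -c time
python3 -c "
from h import *;show()" |head -1
python3 -m crank '[[0,0,0,0,0,-0.03,-0.7],[0,0,0,0,0,0,-0.7]]' | grep -c time
python3 -c "
from h import *;show()" |head -1
```

```text
1
t10.13 w0.233 g59.7 cell [73.05  0.8  89.25] F [ 6.58 -1.34  2.22]
1
t10.30 w0.231 g59.7 cell [72.97  0.78 90.16] F [ 6.89 -1.97  1.69]
1
t10.47 w0.233 g59.7 cell [72.88  0.77 91.07] F [ 6.44 -1.36  1.54]
```

```bash
python3 -m crank '[[0,0,0,-0.005,0,-0.03,-0.7],[0,0,0,0,0,0,-0.7]]'|grep -c time
python3 -c "
from h import *;show()" | head -1
python3 -m crank '[[0,0,0,0,0,-0.03,-0.7],[0,0,0,0,0,0,-0.7]]' | grep -c time
python3 -c "
from h import *;show()" |head -1
```

```text
1
t10.63 w0.231 g59.5 cell [72.84  0.89 91.55] F [ 7.21 -2.77 -1.33]
1
t10.80 w0.236 g59.3 cell [72.84  1.   91.86] F [ 3.92 -4.69 -6.37]
```

Run:
```python
from h import *
from workcell import read_camera
c=read_camera('side')['image'][:,:,::-1];cv2.imwrite('pics/c2.png',cv2.resize(c[175:250,230:310],None,fx=7.5,fy=7.5,interpolation=cv2.INTER_CUBIC))
```

View pics/c2.png

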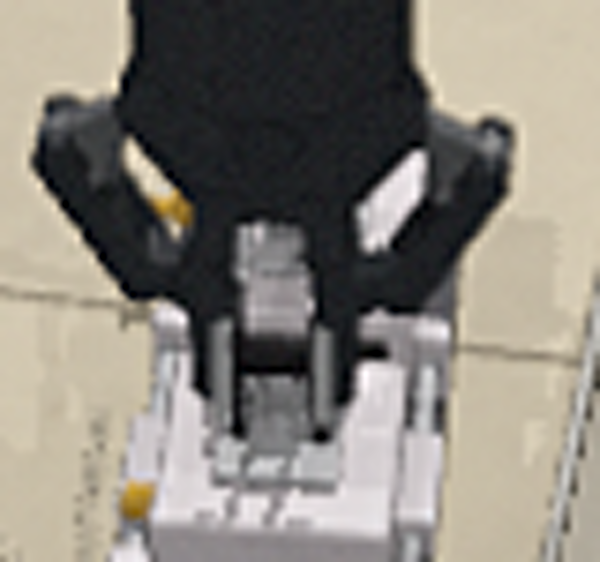

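```bash
python3 -m crank '[[0,0,0,0.02,0,0.02,-0.7],[0,0,0,0.03,0,0,-0.7],[0,0,0,0,0,0,-0.7]]'|grep -c time
python3 -c "
from h import *;show()" | head -1
python3 -m crank '[[0,0,0,0.04,0,0,-0.7],[0,0,0,0,0,0,-0.7]]' | grep -c time
python3 -c "
from h import *;show()" |head -1
python3 -m crank '[[0,0,0,0.04,0,0,-0.7],[0,0,0,0,0,0,-0.7]]' | grep -c time
python3 -c "
from h import *;show()" |head -1
```

```text
1
t11.10 w0.234 g59.0 cell [73.24  0.92 91.84] F [-0.65 -3.52 -9.05]
1
t11.27 w0.237 g59.2 cell [73.74  0.91 91.94] F [ -6.53  -3.06 -13.36]
1
t11.43 w0.233 g59.4 cell [74.16  0.92 91.94] F [ -9.05  -3.41 -15.29]
```

```bash
python3 -m crank '[[0,0,0,-0.04,0,0.02,-0.7],[0,0,0,-0.04,0,0.02,-0.7],[0,0,0,-0.04,-0.05,0.01,-0.7],[0,0,0,0,-0.05,0,-0.7]]'|grep -c time
python3 -c "
from h import *;show()" | head -1
python3 -m crank '[[0,0,0,-0.03,0,0.0,-0.7],[0,0,0,0,0,0,-0.7]]' | grep -c time
python3 -c "
from h import *;show()" |head -1
```

```text
1
t11.77 w0.233 g60.3 cell [72.77  1.88 91.86] F [  5.4  -12.45  -7.76]
1
t11.93 w0.233 g60.5 cell [72.32  1.81 91.88] F [ 7.44 -9.88 -5.27]
```

```bash
python3 -m crank '[[0,0,0,0,0.05,0.02,-0.7],[0,0,0,0,0.05,0.02,-0.7],[0,0,0,0,0.02,0,-0.7],[0,0,0,0,0,0,-0.7]]'|grep -c time
python3 -c "
from h import *;show()" | head -1
python3 -m crank '[[0,0,0,0,0.01,0.01,-0.7],[0,0,0,0,0,0,-0.7]]' | grep -c time
python3 -c "
from h import *;show()" |head -1
```

```text
1
t12.27 w0.230 g61.4 cell [72.48  0.16 90.71] F [6.4  1.61 5.1 ]
1
t12.43 w0.238 g61.5 cell [7.251e+01 2.000e-02 9.042e+01] F [6.97 2.23 4.69]
```

```bash
python3 -m crank '[[0,0,0,0,0,0,-0.5],[0,0,0,0,0,0,-0.4],[0,0,0,0,0,0,-0.2],[0,0,0,0,0,0,0],[0,0,0,0,0,0,0.1],[0,0,0,0,0,0,0.1]]'
python3 -m crank '[[0,0,0,0,0,-0.3,0.1],[0,0,0,0,0,-0.7,0.1],[0,0,0,0,0,-1,0.1],[0,0,0,0,0,-1,0.1],[0,0,0,0,0,-0.5,0.1],[0,0,0,0,0,0,0.1]]' | grep -c time
python3 - <<'E'
from h import *;show()
from workcell import read_camera
im=[]
for n,(x,y) in (('side',(222,165)),('top',(240,170))):
    c=read_camera(n)['image'][:,:,::-1];cv2.imwrite(f'pics/{n}3.png',c);im.append(cv2.resize(c[y:y+110,x:x+78],None,fx=5.1,fy=5.1,interpolation=cv2.INTER_CUBIC))
cv2.imwrite('pics/h1.png',np.hstack(im))
E
```

```text
time_s: 12.93
tool_pos: [0.4635, -0.1417, 0.0901]
tool_rot: [0.672, 0.741, 0.0, 0.0]
contact_force: [0.0, -0.8, 0.2]
width: 0.547
gripper_force: 0.0
1
t13.43 w0.554 g0.0 cell [ 69.65  -2.63 199.95] F [-1.44 -0.88  0.9 ]
toolx/y/z in cell [[1.0, -0.0, -0.006], [-0.0, -1.0, -0.007], [-0.006, 0.007, -1.0]]
```

View pics/h1.png

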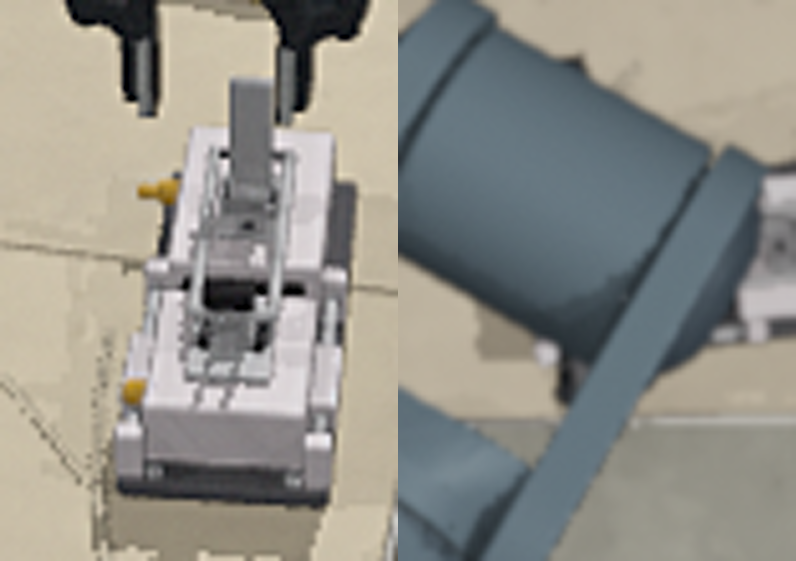

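```bash
python3 -c "
from h import *
for th in np.arange(1.0,2.2,.1):
    print('%.1f'%th,proj('side',world(POSE,(-35+62*np.cos(th),0,57+62*np.sin(th)))).round(1))
for b in (48,50,52,54,56,58): print(b,solve((b,59),93,0))
show([-10,-2,150])
"
```

```text
1.0 [[269.1 193.2]]
1.1 [[269.3 190.6]]
1.2 [[269.6 188.1]]
1.3 [[269.8 185.8]]
1.4 [[270.  183.7]]
1.5 [[270.3 181.8]]
1.6 [[270.5 180.1]]
1.7 [[270.8 178.7]]
1.8 [[271.  177.5]]
1.9 [[271.2 176.5]]
2.0 [[271.4 175.9]]
2.1 [[271.7 175.5]]
2.2 [[271.9 175.3]]
48 (np.float64(1.744529966998034), np.float64(-0.14662419686297748))
50 (np.float64(1.6105223003080305), np.float64(-0.15818835206857207))
52 (np.float64(1.486186554908984), np.float64(-0.1660286517608864))
54 (np.float64(1.3684032407802293), np.float64(-0.17076709807098905))
56 (np.float64(1.2549781786349996), np.float64(-0.1727884594168126))
58 (np.float64(1.1441948111130142), np.float64(-0.17232709420971037))
t13.53 w0.548 g0.0 cell [ 71.15  -0.54 195.31] F [ 0.85  1.44 -0.55]
toolx/y/z in cell [[1.0, -0.0, -0.001], [-0.0, -1.0, -0.001], [-0.001, 0.001, -1.0]]
units [-2.7   0.05  1.51]
```

```bash
python3 -m crank '[[0,0,0,-0.6,0,0,-0.7],[0,0,0,-0.6,0,0,-1],[0,0,0,-0.6,-0.02,0,-1],[0,0,0,-0.4,-0.02,0.2,-1],[0,0,0,0,0,0.6,-1],[0,0,0,0,0,0.7,-1],[0,0,0,0,0,0.5,-1],[0,0,0,0,0,0.3,-1],[0,0,0,0,0,0,-1],[0,0,0,0,0,0,-1]]'
python3 -c "
from h import *
show([-10,0,125])
"
```

```text
time_s: 14.37
tool_pos: [0.4681, -0.2068, 0.1249]
tool_rot: [0.672, 0.741, -0.0, -0.001]
contact_force: [-0.2, 0.7, 0.7]
width: 0.005
gripper_force: 0.0
t14.37 w0.005 g0.0 cell [  5.7    1.24 124.89] F [0.68 0.13 0.71]
toolx/y/z in cell [[1.0, -0.0, 0.001], [-0.0, -1.0, 0.002], [0.001, -0.002, -1.0]]
units [-0.52  0.04 -0.  ]
```

```bash
python3 -c "
from h import *
prev=np.array([5.7,124.9])
for th in np.r_[1.3,1.5:3.15:.1,np.pi]:
    r=53;k=np.array([-35+r*np.cos(th)+2.5*np.sin(th)+11,57+r*np.sin(th)-2.5*np.cos(th)+19])
    print('%.2f'%th,k.round(1),((k-prev)/30*[1,-1]).round(2));prev=k
"
```

```text
1.30 [ -7.4 126.4] [-0.44 -0.05]
1.50 [-17.8 128.7] [-0.34 -0.08]
1.60 [-23.  129.1] [-0.18 -0.01]
1.70 [-28.3 128.9] [-0.18  0.01]
1.80 [-33.6 128.2] [-0.18  0.02]
1.90 [-38.8 127. ] [-0.17  0.04]
2.00 [-43.8 125.2] [-0.17  0.06]
2.10 [-48.6 123. ] [-0.16  0.07]
2.20 [-53.2 120.3] [-0.15  0.09]
2.30 [-57.4 117.2] [-0.14  0.1 ]
2.40 [-61.4 113.6] [-0.13  0.12]
2.50 [-65.  109.7] [-0.12  0.13]
2.60 [-68.1 105.5] [-0.11  0.14]
2.70 [-70.8 100.9] [-0.09  0.15]
2.80 [-73.1  96.1] [-0.08  0.16]
2.90 [-74.9  91.1] [-0.06  0.17]
3.00 [-76.1  86. ] [-0.04  0.17]
3.10 [-76.9  80.7] [-0.02  0.18]
3.14 [-77.   78.5] [-0.    0.07]
```

```bash
python3 -m crank '[[0,0,0,-0.25,0,-0.02,-1],[0,0,0,-0.2,0,-0.03,-1],[0,0,0,-0.1,0,-0.03,-1],[0,0,0,-0.1,0,-0.03,-1],[0,0,0,-0.1,0,-0.02,-1],[0,0,0,-0.1,0,-0.01,-1],[0,0,0,-0.1,0,0,-1],[0,0,0,0,0,0,-1]]'|grep -c time
python3 -c "
from h import *
show([-23,1,129.1])
"
python3 -m crank '[[0,0,0,-0.09,0,0,-1],[0,0,0,-0.09,0,0.01,-1],[0,0,0,-0.09,0,0.01,-1],[0,0,0,-0.09,0,0.01,-1],[0,0,0,0,0,0,-1]]'|grep -c time
python3 -c "
from h import *
show([-33.6,1,128.2])
"
```

```text
1
t15.03 w0.004 g0.0 cell [-23.79   0.78 130.12] F [-0.38 -0.28 -0.2 ]
toolx/y/z in cell [[1.0, -0.001, -0.0], [-0.001, -1.0, -0.0], [-0.0, 0.0, -1.0]]
units [ 0.03 -0.01  0.03]
1
t15.45 w0.000 g1.6 cell [-34.17   0.81 129.08] F [3.65 0.82 2.66]
toolx/y/z in cell [[1.0, -0.0, 0.001], [-0.0, -1.0, 0.0], [0.001, -0.0, -1.0]]
units [ 0.02 -0.01  0.03]
```

```bash
python3 -m crank '[[0,0,0,-0.09,0,0.03,-1],[0,0,0,-0.08,0,0.03,-1],[0,0,0,-0.08,0,0.03,-1],[0,0,0,-0.08,0,0.04,-1],[0,0,0,0,0,0,-1]]'|grep -c time
python3 -c "
from h import *
show([-43.8,1,125.2])
"
python3 -m crank '[[0,0,0,-0.08,0,0.03,-1],[0,0,0,-0.08,0,0.04,-1],[0,0,0,-0.08,0,0.04,-1],[0,0,0,-0.07,0,0.05,-1],[0,0,0,0,0,0,-1]]'|grep -c time
python3 -c "
from h import *
show([-53.2,1,120.3])
"
```

```text
1
t15.87 w0.002 g2.3 cell [-44.61   0.57 125.72] F [1.9  0.91 5.28]
toolx/y/z in cell [[1.0, -0.0, -0.001], [-0.0, -1.0, -0.0], [-0.001, 0.0, -1.0]]
units [ 0.03 -0.01  0.02]
1
t16.28 w0.002 g2.5 cell [-54.24   0.54 121.12] F [2.63 1.52 5.49]
toolx/y/z in cell [[1.0, -0.0, -0.002], [-0.0, -1.0, -0.001], [-0.002, 0.001, -1.0]]
units [ 0.03 -0.02  0.03]
```

```bash
python3 -m crank '[[0,0,0,-0.07,0,0.05,-1],[0,0,0,-0.07,0,0.05,-1],[0,0,0,-0.06,0,0.06,-1],[0,0,0,-0.06,0,0.06,-1],[0,0,0,0,0,0,-1]]'|grep -c time
python3 -c "
from h import *
show([-61.4,1,113.6])
"
python3 -m crank '[[0,0,0,-0.06,0,0.07,-1],[0,0,0,-0.06,0,0.07,-1],[0,0,0,-0.05,0,0.07,-1],[0,0,0,-0.05,0,0.07,-1],[0,0,0,0,0,0,-1]]'|grep -c time
python3 -c "
from h import *
show([-68.1,1,105.5])
"
```

```text
1
t16.70 w-0.001 g2.2 cell [-62.59   0.45 114.76] F [-0.44  1.25  4.79]
toolx/y/z in cell [[1.0, -0.0, -0.003], [-0.0, -1.0, -0.001], [-0.003, 0.001, -1.0]]
units [ 0.04 -0.02  0.04]
1
t17.12 w0.001 g1.4 cell [-69.57   0.31 106.33] F [-0.67  0.4   3.86]
toolx/y/z in cell [[1.0, -0.0, -0.004], [-0.0, -1.0, -0.002], [-0.004, 0.002, -1.0]]
units [ 0.05 -0.02  0.03]
```

```bash
python3 -m crank '[[0,0,0,-0.03,0,0.08,-1],[0,0,0,-0.04,0,0.08,-1],[0,0,0,-0.03,0,0.08,-1],[0,0,0,-0.02,0,0.08,-1],[0,0,0,0,0,0,-1]]'|grep -c time
python3 -c "
from h import *
show([-73.1,1,96.1])
"
python3 -m crank '[[0,0,0,-0.02,0,0.08,-1],[0,0,0,-0.02,0,0.08,-1],[0,0,0,-0.01,0,0.08,-1],[0,0,0,-0.01,0,0.08,-1],[0,0,0,0,0,0,-1]]'|grep -c time
python3 -c "
from h import *
show([-76.1,1,86])
"
```

```text
1
t17.53 w-0.001 g0.9 cell [-71.89   0.66  95.67] F [-1.01 -0.91  2.3 ]
toolx/y/z in cell [[1.0, -0.0, -0.001], [-0.0, -1.0, -0.001], [-0.001, 0.001, -1.0]]
units [-0.04 -0.01 -0.01]
1
t17.95 w0.000 g0.0 cell [-72.12   1.58  84.74] F [ 0.18 -0.4  -0.32]
toolx/y/z in cell [[1.0, -0.0, 0.002], [-0.0, -1.0, 0.002], [0.002, -0.002, -1.0]]
units [-0.13  0.02 -0.04]
```

```bash
python3 -m crank '[[0,0,0,0,0,0.07,-1],[0,0,0,0,0,0.07,-1],[0,0,0,0,0,0,-1]]'|grep -c time
python3 -c "
from h import *
show()
"|head -1
python3 -m crank '[[0,0,0,0,0,0.05,-1],[0,0,0,0,0,0,-1]]'|grep -c time
python3 -c "
from h import *
show()
"|head -1
```

```text
1
t18.20 w-0.002 g0.0 cell [-72.59   1.15  81.26] F [0.54 0.18 0.19]
1
t18.37 w-0.000 g0.0 cell [-72.9    0.91  80.22] F [-0.23 -0.61 -0.33]
```

```bash
python3 -m crank '[[0,0,0,0,0,0.05,-1],[0,0,0,0,0,0,-1]]'|grep -c time
python3 -c "
from h import *
show()
"|head -1
python3 -m crank '[[0,0,0,0,0,0.04,-1],[0,0,0,0,0,0,-1]]'|grep -c time
python3 -c "
from h import *
show()
"|head -1
```

```text
1
t18.53 w-0.004 g0.0 cell [-72.97   0.87  78.82] F [-0.23  0.33 -0.25]
1
t18.70 w0.001 g1.8 cell [-73.15   0.71  78.35] F [1.51 0.84 3.22]
```

```bash
python3 -m crank '[[0,0,0,0,0,0.03,-1],[0,0,0,0,0,0,-1]]'|grep -c time
python3 -c "
from h import *
show()
"|head -1
python3 -m crank '[[0,0,0,0,0,-0.2,-1],[0,0,0,0,0,-0.5,-1],[0,0,0,0,0,-1,-1],[0,0,0,0,0,-1,-1],[0,0,0,0,0,-1,-1],[0,0,0,0,0,-1,-1],[0,0,0,-0.5,1,0,-1],[0,0,0,-0.5,1,0,-1],[0,0,0,-0.5,1,0,-1],[0,0,0,0,1,0,-1],[0,0,0,0,0,0,-1]]'
python3 - <<'E'
from h import *;show()
from workcell import read_camera
# numeric check: black/handle pixels in both views
for n in ('side','top'):
    c=read_camera(n)['image'];cv2.imwrite(f'pics/{n}9.png',c[:,:,::-1])
g=cv2.imread('pics/side9.png',0)
for nm,P in (('seat',(51.7,0,59)),('knob',(70,0,84)),('knob clamped',(62,0,84)),('tip@pi',(-97,0,57)),('tip@1.6',(-37,0,119)),('pivot',(-35,0,57))): print(nm,proj('side',world(POSE,P)).round(1))
for r in range(178,234): print(r,g[r,250:292:2].tolist())
E
```

```text
1
t18.87 w-0.001 g4.7 cell [-73.13   0.64  78.12] F [3.22 3.34 9.06]
time_s: 19.78
tool_pos: [0.6035, -0.3181, 0.2175]
tool_rot: [0.671, 0.741, 0.001, 0.001]
contact_force: [-0.3, -0.2, -0.3]
width: -0.001
gripper_force: 0.0
t19.78 w-0.001 g0.0 cell [-118.32 -122.69  217.48] F [-0.2   0.28 -0.29]
toolx/y/z in cell [[1.0, 0.001, -0.0], [0.001, -1.0, -0.002], [-0.0, 0.002, -1.0]]
seat [[267.  226.1]]
knob [[266.2 223. ]]
knob clamped [[266.5 220.6]]
tip@pi [[272.8 186. ]]
tip@1.6 [[270.5 180. ]]
pivot [[270.5 202. ]]
178 [195, 195, 194, 195, 196, 195, 197, 197, 198, 199, 200, 201, 201, 199, 200, 198, 198, 199, 200, 199, 201]
179 [196, 195, 196, 198, 196, 196, 197, 198, 197, 197, 200, 201, 201, 200, 200, 199, 199, 200, 202, 203, 201]
180 [195, 195, 195, 197, 197, 194, 196, 196, 199, 198, 200, 199, 201, 200, 200, 202, 199, 199, 199, 199, 202]
181 [195, 195, 195, 195, 195, 197, 196, 198, 199, 200, 198, 200, 200, 201, 200, 201, 199, 198, 198, 200, 201]
182 [197, 194, 196, 197, 195, 196, 197, 196, 197, 200, 200, 199, 199, 200, 200, 201, 198, 195, 197, 200, 199]
183 [196, 196, 197, 197, 198,
[... 4759 characters left out ...]
, 130, 109, 55, 167, 206, 204, 211, 85, 173, 119, 190]
228 [197, 154, 211, 205, 163, 125, 50, 107, 118, 131, 124, 63, 59, 191, 206, 204, 212, 73, 176, 64, 199]
229 [202, 173, 208, 207, 132, 114, 18, 124, 127, 131, 109, 32, 56, 188, 206, 205, 211, 73, 178, 30, 200]
230 [200, 158, 216, 208, 136, 118, 27, 136, 128, 129, 102, 24, 99, 178, 206, 205, 209, 170, 196, 166, 197]
231 [202, 167, 217, 208, 144, 187, 140, 132, 125, 125, 195, 42, 167, 202, 204, 205, 204, 196, 200, 206, 195]
232 [201, 189, 217, 213, 142, 193, 187, 124, 118, 124, 205, 182, 192, 209, 216, 217, 213, 198, 200, 210, 191]
233 [199, 203, 215, 214, 203, 189, 141, 189, 188, 117, 200, 195, 194, 209, 220, 222, 213, 198, 199, 208, 191]
```

```bash
python3 -c "
from workcell import arm
print(arm.hand_in())"
```

```text
the job is handed in; nothing more can be done
None
```

The film test cell is clamped and handed in. The bail is hooked in the keeper, and the lever was pushed past centre onto its stop with about 10 N at most. The camera picture afterwards, with the robot clear, puts the knob and lever where the clamped latch should have them.

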